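# Move the battery pack from the charger to the work light

### The arm

A 6-joint arm with a two-finger parallel gripper is mounted at the origin on a cart in front of the work surface, level with it; the furniture and walls round the work are solid. World frame = base frame: x ahead of the robot, y to its left, z up, the work surface at z = 0. Lengths are in mm, angles in degrees, forces in N, time in s.
With the tool pointing down it reaches from about 325 to 925 mm from the base axis. Payload 3.1 kg.
Tool frame: the origin (TCP) lies at the very end of the fingers, on their centre line; the grasp point (between the pads) lies grasp_offset behind it (grasp_offset is the distance from the TCP to the grasp point, in mm); z points along the fingers, x is the direction in which the jaws open and shut, and the axes are right-handed (so a half turn about z gives the same grasp; the last joint's range is limited). The gripper opens to 85 mm and grips with 20 to 120 N. Pads are 22 mm wide; open, the fingers measure 114 mm over their backs; the gripper's body (76 mm by 85 mm) begins 54 mm behind the grasp point. The pads swing forward as they close: fully open they stand 13 mm farther back than shut.
Start: joints at [-79.595, 12.427, 92.441, -0, 75.132, -6.429], TCP at [181.016, -598.225, 231.3] pointing down, gripper open.
Joint ranges: [-157.48, 157.48], [-44.54, 120.13], [17.64, 146.25], [-64.5, 244.5], [7.68, 150.69], [-147.95, 147.95]. Speed limits (degrees/s): [159.86, 159.86, 180, 180, 180, 180].

### API

Orientations are given as [roll, pitch, yaw] about the fixed x, y, z axes, in that order (R = Rz(yaw) Ry(pitch) Rx(roll)).
In Python, from station import * gives the robot as it stands. Calls block until the motion is done:
- goto(position, orientation): joint-space move of the TCP to a pose.
- move_l(position, attitude=None, speed=150): straight line of the TCP; attitude=None keeps the orientation; speed is the mean speed in mm/s.
- move_j(angles): joint-space move.
- grip(opening, squeeze=None): finger opening in mm; squeeze is the grip in N (None keeps the last); returns when the fingers have stopped.
- wait(seconds).
- solve_ik(position, orientation): joint angles nearest the present ones, or None.
- get_obs(): the state.
- get_image(name): name is "scene" or "side" or "wrist"; returns the picture (400x640x3 uint8, red, green, blue); there is no depth.
- get_calibration(name): a dict with "fx", "fy", "cx", "cy" (pixels), "R" (3x3) and "t" (3): a world point X has camera coordinates R X + t; the wrist camera has in their place "mount" (4x4, takes a point from camera to tool coordinates, whose origin is the TCP and whose axes are the tool frame's). Camera axes: x right, y down, z forward; pixel columns grow to the right and rows downward; lengths in mm; the calibration is good to about 2 mm. The wrist camera is an equidistant fisheye: a pixel r from the principal point sees the ray r / f radians off the axis. A picture is of the moment at which its call begins: read the wrist's pose just before it. get_calibration takes no time and is no camera call.
A pose or a line that the arm cannot do raises Unreachable and nothing moves.
- sign_off(): hands the job in, once; it reports no verdict.
Trained networks look in the newest picture that a camera, given by its name, has taken for a name from the list of things; names that differ only in an ending like _2 or _b are one class to them, and where a whole thing is asked for, a point or a joint stands for the part that bears it (a point fixed in the world has none). Each returns a list of dicts, best first, with "score" (0 to 1); they miss things now and then, are a little off and sometimes report something else, mostly with a low value. They report only what shows in the picture. A call takes as long as a camera call. They do not tell look-alikes from the thing itself.
- spot_in(name, camera): "extent" ([centre column, centre row, width, height] in pixels, round what is visible of it).
- regions_of(name, camera): "region" (400x640 bool, what is visible of it) and "extent" ([centre column, centre row, width, height] in pixels, round what is visible of it).
The state is a dict: "t": time; "joint_pos": joint angles; "qvel": joint speeds; "effort": joint torques, N m; "tcp_pos": TCP position; "ee_rot": TCP orientation; "wrist_force": force on the tool from outside, world axes, zero at the start; "moment": the same for the moment, N m; "grip_width": finger opening in mm.
Only numpy, scipy, OpenCV 4.12 (cv2) and the standard library are available. Lean on these libraries where they do the work, as an engineer would, in place of code of your own. Each camera call takes 0.05 s, during which the arm holds its last target. There are 200 camera calls.

### The job

The battery pack in the charger is charged: press the charger's catch so that the pack springs loose, slide the pack out of the charger, then slide it onto the rail of the work light until the light's catch clicks up behind it, and let go. Do not force the pack at any point (go by feel; about 12 N of push is plenty) and leave the other things alone.

Things in the scene. Friction and masses are not known exactly. Their poses are not given: they have to be found in the camera images.
- pack: grey battery pack, 64 (x) x 50 (y) x 50 (z) mm, 0.3 to 0.63 kg; origin: centre of its underside. A bottom flange 50 mm wide, 8 mm thick runs under a rail's lips; above it the body is 36 mm wide: grip that across y, from above. Starts locked in the charger, frames parallel, origin at charger x = 32, z = 14 mm. It goes into the light the same way round (its x along the light's x).
- charger: black charging dock, fixed: a low rail in front of a block 46 mm high (x = 74 to 134 mm, 78 mm wide). Origin on the table under the rail's mouth, at the inner face of the catch tooth; +x along the rail, the way a pack slides in; y across, z up. A seated pack lies against the tooth, 2 mm short of a hard stop at x = 66; an ejector in the stop pushes it with about 6 N.
- charger_mouth (a point): point on the charger's rail floor at the mouth, 14 mm above its origin, axes as the charger. Both rails: 53 mm between side walls; lips overhang each side (42 mm between them), underside 10 mm and top 15 mm above the floor, from x = 0 on. In front, x = -24 to 0, a landing level with the floor, its side guides flaring from 53 to about 62 mm apart.
- charger_thumb (a point): centre of the top of the charger's steel thumb plate, 24 (x) x 36 (y) mm, 13 mm above the table, at charger x = -40. Press it straight down: the ejector then throws the pack out by 12 mm (to charger x = 20), where it rests over the catch. The pack cannot be lifted out under the lips: slide it out along -x until its origin is below x = -34.
- charger_catch (a joint): how far the charger's catch is pushed down, m: 0 = up (locked), 0.007 = fully down. The tooth stands 4.5 mm above the floor when up and frees the pack when about 0.0045 down. A light spring (1 N up, 2.4 N down) and a little rubbing resist; then it bottoms hard.
- light: cordless work light, fixed: a rail as on the charger before a black base 40 mm high (x = 104 to 162 mm) with a tilted lamp panel 110 mm wide, up to 85 mm high, at x = 127 to 172. Origin on the table under the mouth; +x along the rail, the way in; y across, z up. Stop, ejector and catch sit on a block clamped anywhere in a 20 mm slot: unmeasured, differs each time, must be felt.
- light_mouth (a point): point on the light's rail floor at the mouth, 14 mm above its origin, axes as the light. Going in, the pack rides over the catch's ramp (some 3 N), then for 12 mm compresses the ejector (3 to 6 N more), then meets the hard stop, 2 mm after the tooth has sprung up behind it; the ejector holds it against the tooth. Home is with the pack's origin at light x = 32 to 52.
- light_catch (a joint): how far the light's catch is pushed down, m: 0 = up, 0.007 = fully down. A pack lying over the tooth holds it down by about 0.0045; back to 0 once the pack is home. Its thumb plate (top 13 mm above the table, 28 to 52 mm before the tooth, moving with the block) is like the charger's.
- gauge: bystander: digital gauge standing on its foot, 57 x 58 x 109 mm; origin at the centre of its underside
- dropper: bystander: small white dropper bottle, 20 mm across, 36 mm high; origin at the centre of its underside
- shears: bystander: paper scissors lying flat, 80 x 175 x 8 mm; origin at the centre of the underside
There are look-alikes about, which are no part of the job. Of the things like the pack, leave any that is green, orange or purple; of the rest the larger one is meant.

How it is judged (in metres and radians):
On the way, in this order (a step that is already met when the one before it is completed fails the run):
1. the charger's catch is pressed down (4 mm or more) (value of joint charger_catch above 0.004 m), for 0.02 s.
2. the pack is out of the charger (origins over 80 mm apart) (horizontal distance between pack and charger above 0.08 m), for 0.1 s.
3. the pack, in the light's rail, rides over the light's catch and holds it down (x of pack in the frame of light above 0 m and z of pack in the frame of light below 0.018 m and value of joint light_catch above 0.002 m), for 0.1 s.
At the end, for the whole second after the job is handed in: The pack lies flat in the light's rail, home behind the light's catch: the catch is up (within 1.5 mm), the pack's origin 30 to 56.5 mm in, within 4 mm of the rail's middle line and of its floor, aligned within 0.1 rad, and at rest (x of pack in the frame of light between 0.03 and 0.0565 m and y of pack in the frame of light between -0.004 and 0.004 m and z of pack in the frame of light between 0.01 and 0.018 m and angle between the x axis of pack and the x axis of light, either way round below 0.1 rad and angle between pack's own z axis and vertical below 0.1 rad and value of joint light_catch below 0.0015 m and linear speed of pack below 0.02 m/s); the robot touches nothing.
It fails at once if the pack is forced in or against the charger (over 70 N) (contact force between pack and charger above 70 N).
It fails at once if the pack is forced in or against the light (over 45 N) (contact force between pack and light above 45 N).
It fails at once if a bystander is shifted by more than 25 mm (distance of any of gauge, dropper, shears from where it was at the start of the episode above 0.025 m).
It also fails if it takes over 67 s, if anything falls off the work surface, if the arm or the gripper's body presses on something with over 40 N, if the wrist force passes 120 N, or if a joint passes its speed limit or range.

## Working session

There is one attempt and no reset: what is moved stays moved. The work goes in short steps, each a Python script; the robot and the scene stay as the last script left them, time stands still between calls to the robot, and variables do not carry over. Pictures are saved under pics/ and viewed, about 8 in all and at most 12, crops included, and the job is handed in when it is done.

```bash
ls; mkdir -p pics
python3 - <<'E'
from station import *
import cv2,numpy as np
for c in ["scene","side"]:
    im=get_image(c); cv2.imwrite(f"pics/{c}0.png",im[:,:,::-1])
    k=get_calibration(c); print(c,{a:np.round(b,3).tolist() for a,b in k.items()})
    for n in ["pack","charger","light","gauge","dropper","shears"]:
        print(n,[(round(d["score"],2),np.round(d["extent"]).tolist()) for d in spot_in(n,c)])
print({a:np.round(b,3).tolist() for a,b in get_obs().items()}, grasp_offset)
print({a:np.round(b,3).tolist() for a,b in get_calibration("wrist").items()})
E
```

```text
pics
scene {'fx': 361.539, 'fy': 361.539, 'cx': 322.245, 'cy': 203.895, 'R': [[0.885, -0.466, 0.009], [-0.274, -0.536, -0.799], [0.377, 0.704, -0.602]], 't': [-535.482, 156.177, 698.53]}
pack [(0.91, [318.0, 206.0, 19.0, 28.0]), (0.91, [249.0, 172.0, 30.0, 27.0]), (0.9, [292.0, 182.0, 31.0, 28.0]), (0.81, [282.0, 219.0, 18.0, 22.0]), (0.58, [284.0, 162.0, 22.0, 25.0])]
charger [(0.93, [296.0, 189.0, 76.0, 47.0])]
light [(0.82, [363.0, 228.0, 110.0, 69.0])]
gauge [(0.74, [389.0, 166.0, 28.0, 43.0])]
dropper [(0.7, [246.0, 235.0, 13.0, 19.0])]
shears [(0.9, [340.0, 291.0, 46.0, 40.0])]
side {'fx': 486.997, 'fy': 486.997, 'cx': 314.069, 'cy': 209.284, 'R': [[-0.542, 0.841, 0.011], [0.39, 0.262, -0.883], [-0.745, -0.474, -0.47]], 't': [389.798, -150.656, 1485.682]}
pack [(0.86, [334.0, 233.0, 20.0, 26.0]), (0.82, [452.0, 238.0, 34.0, 32.0]), (0.76, [434.0, 264.0, 38.0, 40.0]), (0.61, [359.0, 215.0, 26.0, 23.0]), (0.56, [381.0, 229.0, 26.0, 31.0]), (0.31, [377.0, 250.0, 73.0, 46.0])]
charger [(0.67, [376.0, 252.0, 75.0, 46.0])]
light [(0.85, [300.0, 217.0, 37.0, 34.0])]
gauge [(0.71, [293.0, 276.0, 18.0, 55.0])]
dropper []
shears []
{'t': 0.7, 'joint_pos': [-79.598, 12.427, 92.438, 0.001, 75.131, -6.427], 'qvel': [0.034, -0.0, -0.007, -0.008, 0.023, 0.068], 'effort': [0.001, -39.674, -30.416, -0.0, 0.001, 0.0], 'tcp_pos': [180.997, -598.268, 231.339], 'ee_rot': [-180.0, -0.005, -73.171], 'wrist_force': [0.659, 0.128, -0.065], 'moment': [-0.03, 0.051, 0.024], 'grip_width': 85.176} 18.700000000000003
{'fx': 309.707, 'fy': 309.707, 'cx': 320.072, 'cy': 201.977, 'mount': [[1.0, 0.0, 0.0, 1.156], [-0.0, 0.944, 0.329, -84.952], [0.0, -0.329, 0.944, -142.019], [0.0, 0.0, 0.0, 1.0]]}
```

Run:
```python
import cv2,numpy as np
a=cv2.imread("pics/scene0.png")[130:330,200:440]; b=cv2.imread("pics/side0.png")[160:330,230:500]
a=cv2.resize(a,(0,0),fx=3.3,fy=3.3,interpolation=cv2.INTER_CUBIC);b=cv2.resize(b,(0,0),fx=2.9,fy=2.9,interpolation=cv2.INTER_CUBIC)
cv2.imwrite("pics/a.png",a[:600]);cv2.imwrite("pics/b.png",b[:600])
```

```text
(no output)
```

View pics/a.png

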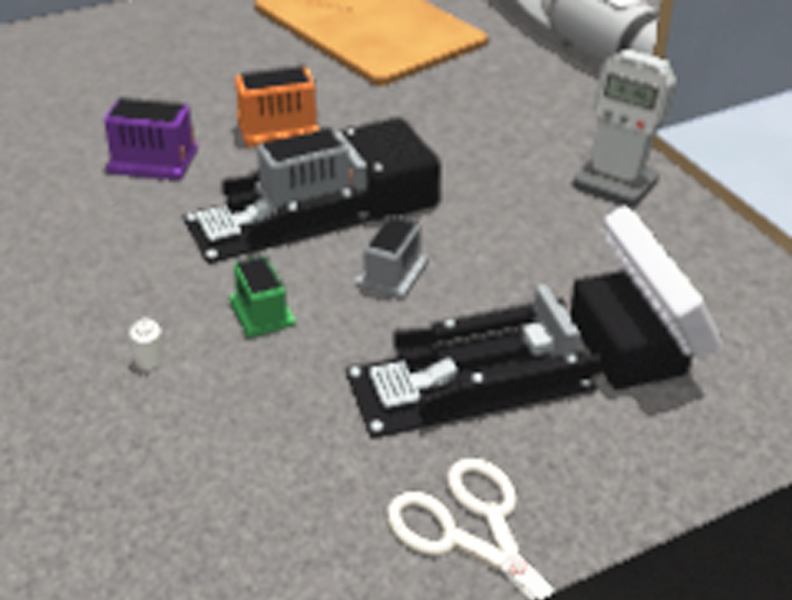

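View pics/b.png

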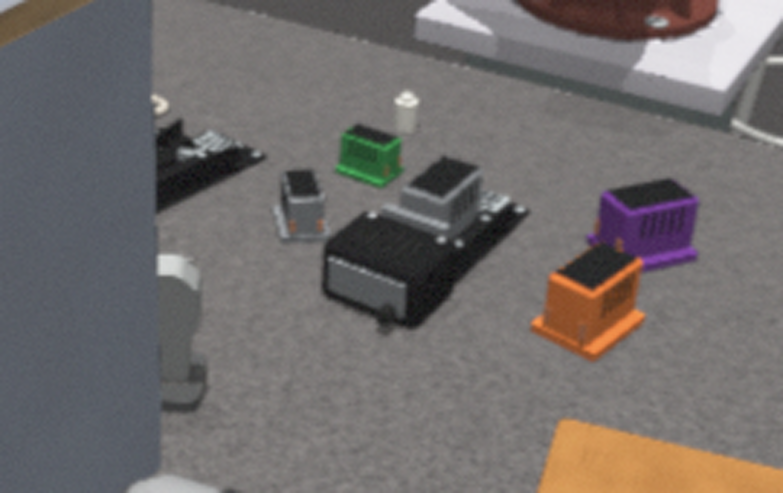

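The scene picture shows the pack candidates: purple (249,172), orange (284,162), green (282,219), a small loose grey one (318,206), and the larger grey one in the charger (292,182). I choose the last. The charger's thumb plate is at about (266,197) and the light's at about (320,246).

```bash
cat > h.py <<'E'
from station import *
import cv2,numpy as np
from scipy.spatial.transform import Rotation as Ro
def fixed(c,u,v,z):
    k=get_calibration(c);R=np.array(k["R"]);t=np.array(k["t"])
    d=R.T@np.array([(u-k["cx"])/k["fx"],(v-k["cy"])/k["fy"],1]);o=-R.T@t
    return o+d*(z-o[2])/d[2]
def tool(o):
    T=np.eye(4);T[:3,:3]=Ro.from_euler("xyz",o["ee_rot"],degrees=True).as_matrix();T[:3,3]=o["tcp_pos"];return T
def wrist(o,u,v,z):
    k=get_calibration("wrist");T=tool(o)@np.array(k["mount"])
    x,y=(u-k["cx"])/k["fx"],(v-k["cy"])/k["fy"];r=np.hypot(x,y)+1e-12
    d=T[:3,:3]@np.array([x/r*np.sin(r),y/r*np.sin(r),np.cos(r)]);p=T[:3,3]
    return p+d*(z-p[2])/d[2]
def wproj(o,P):
    k=get_calibration("wrist");T=np.linalg.inv(tool(o)@np.array(k["mount"]))
    c=T[:3,:3]@np.array(P,float)+T[:3,3];r=np.hypot(c[0],c[1]);th=np.arctan2(r,c[2])
    return k["cx"]+k["fx"]*th*c[0]/r,k["cy"]+k["fy"]*th*c[1]/r
E
python3 - <<'E'
from h import *
f=lambda u,v,z:np.round(fixed("scene",200+u/3.3,130+v/3.3,z)).tolist()
for n,a in dict(cthumb=(219,222,13),packtop=(302,147,64),cblk=(400,150,46),lthumb=(395,383,13),lbase=(625,310,40),screwsL=(355,371,9),s2=(377,426,9),cs1=(190,217,9),cs2=(211,253,9),gauge=(615,185,0),smallgrey=(390,285,0),green=(265,315,0),orange=(280,135,0),purple=(150,165,0),dropper=(145,365,0)).items(): print(n,f(*a))
E
```

```text
cthumb [477.0, 59.0, 13.0]
packtop [546.0, 54.0, 64.0]
cblk [624.0, 41.0, 46.0]
lthumb [515.0, -159.0, 13.0]
lbase [670.0, -193.0, 40.0]
screwsL [499.0, -134.0, 9.0]
s2 [489.0, -185.0, 9.0]
cs1 [461.0, 81.0, 9.0]
cs2 [459.0, 30.0, 9.0]
gauge [790.0, -22.0, 0.0]
smallgrey [566.0, -54.0, 0.0]
green [471.0, -44.0, 0.0]
orange [576.0, 174.0, 0.0]
purple [460.0, 179.0, 0.0]
dropper [380.0, -55.0, 0.0]
```

Run:
```python
from h import *
import json
S={}
for n,p,y in [("light",[510,-163,180],78),("charger",[490,55,180],83)]:
    goto(p,[180,0,y]); wait(0.2)
    o=get_obs(); im=get_image("wrist"); cv2.imwrite(f"pics/w_{n}.png",im[:,:,::-1])
    S[n]={a:np.array(o[a]).tolist() for a in("tcp_pos","ee_rot")}
    for m in ["pack",n,n+"_thumb"]:
        for d in spot_in(m,"wrist")[:4]: print(n,m,round(d["score"],2),np.round(d["extent"]).tolist())
    print(o["t"],o["joint_pos"],o["wrist_force"])
json.dump(S,open("S.json","w"))
a=cv2.imread("pics/w_light.png");b=cv2.imread("pics/w_charger.png")
cv2.imwrite("pics/la.png",cv2.resize(a,(800,500),interpolation=cv2.INTER_CUBIC))
cv2.imwrite("pics/ca.png",cv2.resize(b,(800,500),interpolation=cv2.INTER_CUBIC))
```

```text
light pack 0.98 [586.0, 186.0, 51.0, 52.0]
light pack 0.76 [438.0, 215.0, 49.0, 50.0]
light pack 0.73 [526.0, 186.0, 51.0, 69.0]
light pack 0.73 [431.0, 123.0, 54.0, 37.0]
light light 0.61 [330.0, 258.0, 96.0, 199.0]Traceback (most recent call last):
  File "<stdin>", line 9, in <module>
ValueError: it knows: charger, charger_catch, charger_mouth, charger_thumb, dropper, gauge, light, light_catch, light_mouth, pack, shears
```

Run:
```python
from h import *
import json
S={}
for n,p,y in [("light",[510,-163,180],78),("charger",[490,55,180],83)]:
    goto(p,[180,0,y]); wait(0.2)
    o=get_obs(); im=get_image("wrist"); cv2.imwrite(f"pics/w_{n}.png",im[:,:,::-1])
    S[n]={a:np.array(o[a]).tolist() for a in("tcp_pos","ee_rot")}
    for m in ["pack"]:
        for d in spot_in(m,"wrist")[:4]: print(n,m,round(d["score"],2),np.round(d["extent"]).tolist())
    print(o["t"],o["joint_pos"],o["wrist_force"])
json.dump(S,open("S.json","w"))
a=cv2.imread("pics/w_light.png");b=cv2.imread("pics/w_charger.png")
for f,m in (("la",a),("ca",b)): cv2.imwrite(f"pics/{f}.png",cv2.resize(m[100:400,120:520],(800,600),interpolation=cv2.INTER_CUBIC))
```

```text
light pack 0.95 [584.0, 184.0, 49.0, 56.0]
light pack 0.8 [432.0, 124.0, 54.0, 33.0]
light pack 0.76 [584.0, 100.0, 55.0, 64.0]
light pack 0.68 [438.0, 214.0, 57.0, 53.0]
3.475 [-2.52309886e+01  4.44489060e+00  1.07229129e+02 -9.52114484e-04
  6.83250811e+01 -1.03236523e+02] [-0.14221408 -0.42602606 -0.05336662]
charger pack 0.97 [445.0, 244.0, 58.0, 72.0]
charger pack 0.89 [231.0, 175.0, 54.0, 36.0]
charger pack 0.66 [251.0, 262.0, 53.0, 54.0]
charger pack 0.63 [445.0, 146.0, 77.0, 74.0]
4.6583 [-1.90228108e+00 -8.25859150e-01  1.12645618e+02 -1.70233524e-02
  6.81667143e+01 -8.47681987e+01] [0.52820037 0.63175069 0.10035523]
```

View pics/la.png

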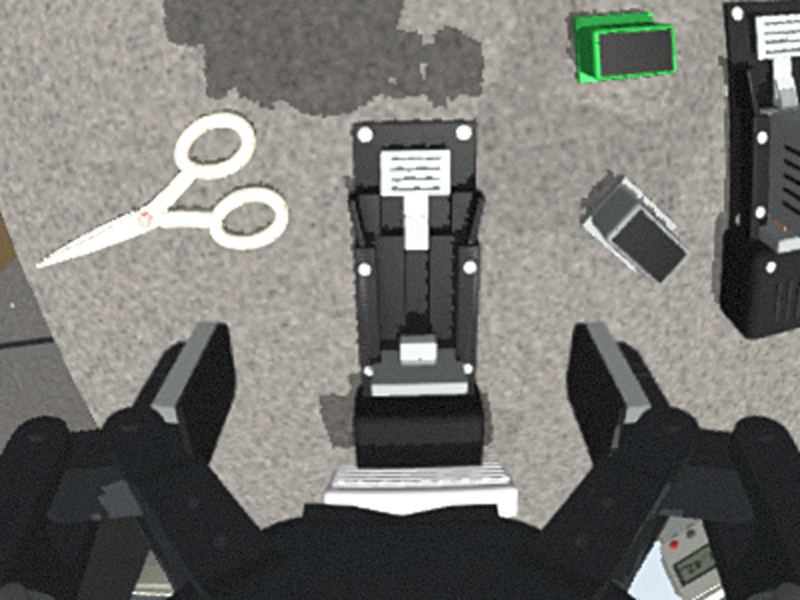

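View pics/ca.png

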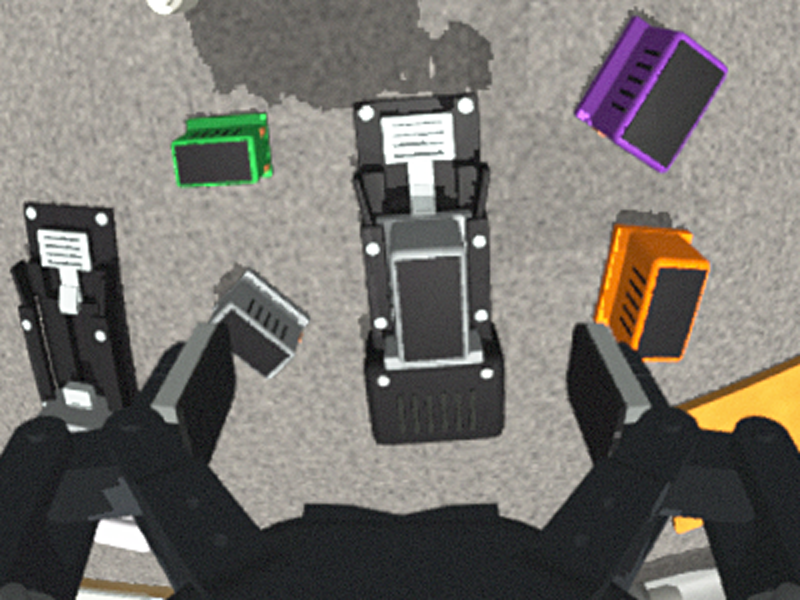

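The two wrist crops show the light's lip screws at (364,269), (470,267), (368,370) and (468,369), and its thumb plate at (415,172). The charger's lip screws are at (372,248), (479,241), (380,322) and (481,314), and its thumb plate is at (418,138). The grey pack is seated.

Run:
```python
from h import *
import json
S=json.load(open("S.json"))
P={"light":dict(l1=(364,269,29),l2=(470,267,29),l3=(368,370,29),l4=(468,369,29),f1=(364,133,8),f2=(463,131,8),thumb=(415,172,13),lipedgeR=(470,247,29),lipedgeL=(362,249,29),toothTip=(415,248,18),baseL=(358,405,40),baseR=(480,403,40)),
"charger":dict(l1=(372,248,29),l2=(479,241,29),l3=(380,322,29),l4=(481,314,29),f1=(366,112,8),f2=(465,105,8),thumb=(418,138,13),pk1=(390,254,64),pk2=(466,250,64),pk3=(399,363,64),pk4=(471,360,64),b1=(384,381,46),b2=(486,373,46),flF1=(387,222,22),flF2=(465,217,22))}
ax={"light":-12,"charger":-7}
for n in P:
    q={k:wrist(S[n],120+u/2,100+v/2,z)[:2] for k,(u,v,z) in P[n].items()}
    d=(q["l3"]+q["l4"]-q["l1"]-q["l2"]); print(n,"yaw lips",np.degrees(np.arctan2(d[1],d[0])))
    e=q["l1"]-q["l2"]; print("yaw cross",np.degrees(np.arctan2(e[1],e[0]))+90, "front",np.degrees(np.arctan2(*(q["f1"]-q["f2"])[::-1]))+90)
    d=(q["l3"]+q["l4"]-q["f1"]-q["f2"]);yaw=np.arctan2(d[1],d[0]);print("yaw long",np.degrees(yaw))
    if n=="charger": print("block", np.degrees(np.arctan2(*(q["b1"]+q["b2"]-q["f1"]-q["f2"])[::-1])))
    R=np.array([[np.cos(yaw),np.sin(yaw)],[-np.sin(yaw),np.cos(yaw)]])
    print("f mid",(q["f1"]+q["f2"])/2)
    for k in q: print(k,np.round(q[k],1),np.round(R@(q[k]-(q["f1"]+q["f2"])/2),1))
```

```text
light yaw lips -10.766856240337425
yaw cross -10.895870998553221 front -10.686648183786318
yaw long -10.566549824530908
f mid [ 496.92027974 -154.09476254]
l1 [ 558.3 -193.5] [ 67.6 -27.5]
l2 [ 568.8 -139.1] [67.9 28. ]
l3 [ 620.9 -206.2] [131.5 -28.4]
l4 [ 632.4 -150.4] [132.5  28.4]
f1 [ 492.2 -179.4] [ -0.1 -25.7]
f2 [ 501.7 -128.8] [ 0.1 25.7]
thumb [ 516.9 -157.5] [20.3  0.3]
lipedgeR [ 557.5 -137.2] [56.5 27.7]
lipedgeL [ 547.  -191.9] [ 56.2 -28. ]
toothTip [ 556.8 -165.8] [61.  -0.5]
baseL [ 636.4 -215.2] [148.3 -34.5]
baseR [ 649.9 -147.2] [149.2  34.8]
charger yaw lips -2.604090299447294
yaw cross -3.144856327376118 front -2.8286241724034795
yaw long -2.651849503576841
block -2.569131130782663
f mid [464.52147474  63.81172015]
l1 [529.9  33.1] [ 66.8 -27.7]
l2 [533.   88.3] [67.2 27.6]
l3 [574.   31.2] [110.9 -27.5]
l4 [576.2  86.2] [110.5  27.5]
f1 [463.3  38.3] [ -0.1 -25.5]
f2 [465.8  89.3] [ 0.1 25.5]
thumb [479.1  63.2] [14.6  0.1]
pk1 [519.2  44.4] [ 55.5 -16.9]
pk2 [521.6  79. ] [56.3 17.8]
pk3 [578.7  41.1] [115.1 -17.4]
pk4 [581.7  76.8] [116.5  18.4]
b1 [601.5  30. ] [138.4 -27.5]
b2 [603.7  85.2] [138.1  27.9]
flF1 [519.3  42.2] [ 55.7 -19.1]
flF2 [521.6  82.6] [56.1 21.5]
```

```bash
cat >> h.py <<'E'
def frame(x,y,yaw):
    c,s=np.cos(np.radians(yaw)),np.sin(np.radians(yaw));M=np.array([[c,-s],[s,c]]);return M,np.array([x,y])
CH=frame(520.4,61.2,-2.7); LI=frame(551.9,-164.4,-10.65)
def W(F,x,y,z): p=F[0]@[x,y]+F[1]; return [p[0],p[1],z]
def inF(F,p): return F[0].T@(np.array(p[:2])-F[1])
def fF(F,f): return np.r_[F[0].T@np.array(f[:2]),f[2]]
E
python3 - <<'E'
from h import *
grip(0); goto(W(CH,-43,0,50),[180,0,87.3]); move_l(W(CH,-43,0,17))
wait(.2); f0=np.array(get_obs()["wrist_force"])
for z in np.arange(15,4.4,-1):
    move_l(W(CH,-43,0,z),speed=40); o=get_obs(); f=np.array(o["wrist_force"])-f0
    print(z,round(o["tcp_pos"][2],2),np.round(f,1),round(o["t"],2))
    if f[2]>7: break
wait(.3); print(get_obs()["wrist_force"]-f0)
move_l(W(CH,-43,0,120)); grip(85); goto(W(CH,-25,0,150),[180,0,87.3]); wait(.1)
o=get_obs(); im=get_image("wrist"); cv2.imwrite("pics/w2.png",cv2.resize(im[100:400,120:520,::-1],(800,600),interpolation=cv2.INTER_CUBIC))
print(o["t"],o["tcp_pos"].tolist(),o["ee_rot"].tolist())
E
```

```text
15.0 15.15 [0.3 0.7 0.3] 6.92
14.0 13.85 [ 0.1  1.7 -0.3] 7.17
13.0 12.95 [-0.9  0.3 -0. ] 7.42
12.0 12.05 [0.1 0.6 0.6] 7.67
11.0 11.06 [0.5 0.3 0.5] 7.92
10.0 10.01 [0.7 0.6 0.3] 8.18
9.0 8.68 [ 0.4 -0.6 -0.1] 8.43
8.0 7.93 [ 0.6 -1.1  2.1] 8.68
7.0 7.07 [-0.1  0.8  1.5] 8.93
6.0 6.08 [0.5 0.6 2.3] 9.18
5.0 5.8 [-0.9  0.6  7.3] 9.43
[-0.59495723 -0.44416647  7.81485483]
11.7917 [495.1988874322438, 62.395736729586545, 149.8096906442643] [-179.98821869122418, -0.0028509291415046182, 87.29501789943633]
```

View pics/w2.png

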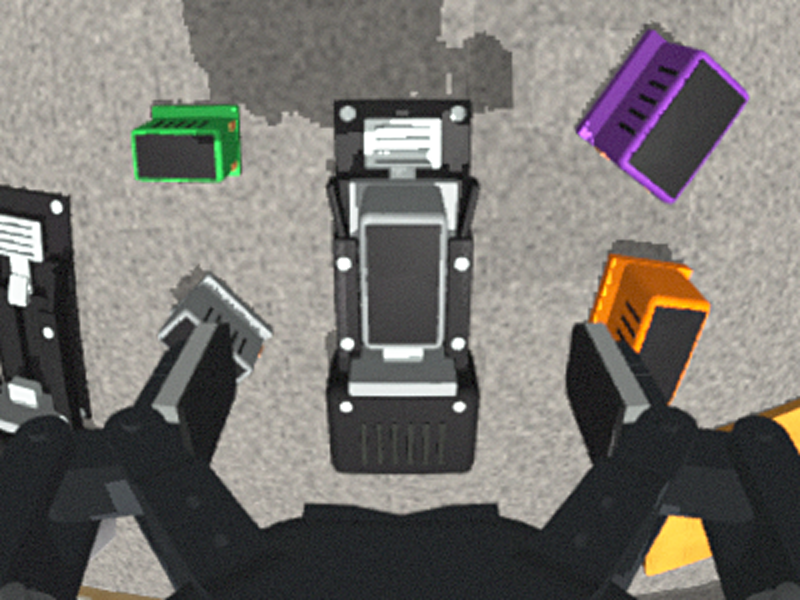

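The pack has sprung out by about 12 mm and is over the catch, as intended. Next is the grip.

Run:
```python
from h import *
move_l(W(CH,20,0,90)); grip(60); move_l(W(CH,20,0,34),speed=80)
wait(.2); f0=np.array(get_obs()["wrist_force"])
grip(30,45); wait(.3); o=get_obs()
print(o["grip_width"],fF(CH,o["wrist_force"]-f0),o["moment"],inF(CH,o["tcp_pos"]),o["t"])
np.save("f0.npy",f0)
```

```text
35.2920928058225 [ 0.24079956 -0.79948565  5.03287726] [0.0174221  0.07896515 0.02151957] [20.49697738  0.03281086] 14.55
```

Run:
```python
from h import *
f0=np.load("f0.npy")
for x in (17,12,4,-5,-15,-25,-36,-44):
    move_l(W(CH,x,0,34),speed=60); o=get_obs(); print(x,np.round(fF(CH,o["wrist_force"]-f0),1),round(o["grip_width"],1),round(o["t"],2))
move_l(W(CH,-46,0,110)); wait(.2); o=get_obs(); print(np.round(fF(CH,o["wrist_force"]-f0),1),o["grip_width"])
goto(W(LI,-60,0,110),[180,0,79.35]); wait(.2)
o=get_obs(); im=get_image("wrist"); cv2.imwrite("pics/w3.png",cv2.resize(im[100:400,120:520,::-1],(800,600),interpolation=cv2.INTER_CUBIC))
print(o["t"],o["tcp_pos"].tolist(),o["ee_rot"].tolist(),fF(LI,o["wrist_force"]-f0))
import json; json.dump({a:np.array(o[a]).tolist() for a in("tcp_pos","ee_rot")},open("S3.json","w"))
```

```text
17 [1.5 0.4 4.6] 35.4 14.8
12 [1.1 0.2 6.4] 35.3 15.05
4 [-0.   0.1  6.5] 34.9 15.33
-5 [ 0.  -0.1  7.8] 35.2 15.63
-15 [-0.8 -0.6  9.1] 35.0 15.95
-25 [-0.1 -0.5  9.2] 35.6 16.27
-36 [0.4 0.4 8.3] 35.6 16.6
-44 [-0.  -0.2 -2.7] 35.2 16.88
[ 1.2  0.8 -4.2] 35.03235078656053
18.8167 [492.86874031105833, -151.64625230238542, 109.77907552079112] [-179.9682354388836, -0.028172266597766556, 79.4835310669984] [ 1.08211681 -0.49897653 -3.13502486]
```

View pics/w3.png

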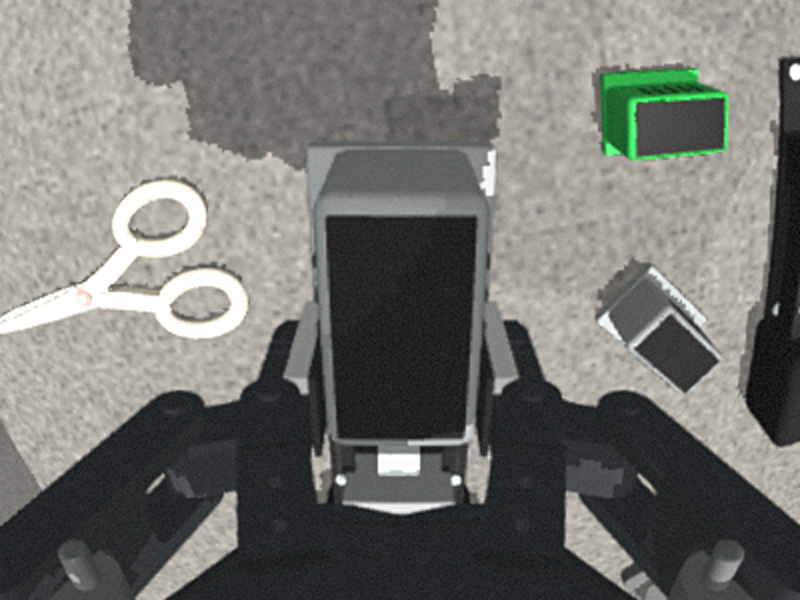

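The pack is held square, with the light's rear lip screws visible at (340,481) and (456,481), so I'll check the lateral alignment from those and then insert by feel.

Run:
```python
from h import *
import json
S=json.load(open("S3.json"))
q=[inF(LI,wrist(S,120+u/2,100+v/2,29)) for u,v in((340,481),(456,481))]; print(q)
f0=np.load("f0.npy")
move_l(W(LI,-40,0,60)); wait(.2); fa=np.array(get_obs()["wrist_force"]); np.save("fa.npy",fa)
print("air",fF(LI,fa-f0))
for z in (42,39,37,36,35.3,34.6,34):
    move_l(W(LI,-40,0,z),speed=40); o=get_obs(); f=fF(LI,o["wrist_force"]-fa); print(z,round(o["tcp_pos"][2],1),np.round(f,1),round(o["t"],2))
    if f[2]>3: break
```

```text
[array([ 77.2290914 , -28.53079293]), array([77.01977219, 28.5446876 ])]
air [ 1.06387186  0.070768   -3.39933529]
42 41.6 [-0.1 -0.1 -0.4] 20.18
39 38.9 [-0.8 -0.5 -0.9] 20.43
37 36.9 [-0.7 -0.1 -1. ] 20.68
36 35.9 [-1.7  0.2 -0.2] 20.93
35.3 35.2 [-0.7  1.3  0. ] 21.18
34.6 34.5 [-0.7 -0.1  0.3] 21.43
34 34.2 [-1.1  1.7  2.6] 21.68
```

Run:
```python
from h import *
fa=np.load("fa.npy")
x=-40
while x<20:
    x+=4 if x<-20 else 3
    move_l(W(LI,x,0,34.2),speed=40); o=get_obs(); f=fF(LI,o["wrist_force"]-fa)
    print(x,np.round(inF(LI,o["tcp_pos"]),1),round(o["tcp_pos"][2],1),np.round(f,1),round(o["grip_width"],1),round(o["t"],2))
    if f[0]<-10 or abs(f[1])>8 or abs(f[2])>12: break
```

```text
-36 [-35.5  -0.1] 34.3 [-0.4 -0.8  1.4] 35.3 21.93
-32 [-31.3  -0.1] 34.3 [-0.5  0.2  1.9] 35.6 22.18
-28 [-27.2  -0.1] 34.4 [1. 0. 2.] 35.2 22.43
-24 [-23.3  -0.1] 34.4 [ 0.5 -0.2  3.3] 35.0 22.68
-20 [-19.4  -0.1] 34.5 [ 0.2 -0.4  5.3] 35.4 22.93
-17 [-16.9  -0. ] 34.5 [-2.  -0.8  6.6] 35.2 23.18
-14 [-13.4  -0.1] 34.5 [-1.4  0.8  7.8] 35.1 23.43
-11 [-10.5  -0.1] 34.6 [-1.2  0.3  8.6] 35.6 23.68
-8 [-7.7 -0.1] 34.6 [-1.8 -0.5 10.1] 35.3 23.93
-5 [-4.8 -0.1] 34.6 [-1.5  0.3 10.1] 35.6 24.18
-2 [-1.8 -0.1] 34.6 [-2.  -0.4  9.9] 35.5 24.43
1 [ 1.1 -0.1] 34.7 [-1.3 -0.9  9.8] 35.3 24.68
4 [ 4.1 -0.1] 34.6 [-2.5 -0.3  9.6] 35.2 24.93
7 [ 7.1 -0.1] 34.6 [-2.1 -0.7  9.1] 35.3 25.18
10 [10.1 -0. ] 34.5 [-0.9  0.1  8.4] 35.4 25.43
13 [13.1 -0. ] 34.5 [-1.5  0.5  8.1] 35.3 25.68
16 [16.1 -0.1] 34.5 [-2.1  0.1 10.2] 34.9 25.93
19 [19.1 -0. ] 34.5 [-1.7 -0.   8.2] 35.5 26.18
22 [22. -0.] 34.5 [-1.5 -0.2  9.4] 35.5 26.43
```

Run:
```python
from h import *
fa=np.load("fa.npy")
x=22
while x<57:
    x+=1
    move_l(W(LI,x,0,34.6),speed=20); o=get_obs(); f=fF(LI,o["wrist_force"]-fa)
    print(x,np.round(inF(LI,o["tcp_pos"]),1),np.round(f,1),round(o["grip_width"],1),round(o["t"],2))
    if f[0]<-13 or abs(f[1])>8 or abs(f[2])>15: break
```

```text
23 [22.5  0. ] [-2.  -0.4  8.8] 35.4 26.68
24 [23.5  0.1] [-2.1  0.2  8.8] 35.3 26.93
25 [24.5  0. ] [-2.3 -0.5  8.7] 35.3 27.18
26 [25.6  0. ] [-2.4  0.6  8.4] 35.4 27.43
27 [26.6  0.1] [-3.1  0.6  8.8] 35.1 27.68
28 [27.7  0.1] [-2.6 -0.2  8.4] 35.4 27.93
29 [28.7  0.1] [-2.8  0.   8.3] 35.3 28.18
30 [29.9  0. ] [-2.   0.2  7.8] 35.6 28.43
31 [31.  0.] [-2.1  0.   8.2] 35.5 28.68
32 [32.  0.] [-1.7  0.   7.6] 35.5 28.93
33 [33.1  0. ] [-2.1  0.9  7. ] 35.4 29.18
34 [34.1  0. ] [-3.2 -0.5  6.4] 35.3 29.43
35 [35.1  0. ] [-1.7 -1.7  6.4] 35.4 29.68
36 [36.1  0. ] [-1.3 -0.2  6.2] 35.2 29.93
37 [37.1 -0. ] [-2.1 -0.3  5.6] 35.6 30.18
38 [38.1  0. ] [-2.8  0.6  5.4] 35.1 30.43
39 [39.2  0. ] [-1.9  0.8  5.6] 35.7 30.68
40 [39.4  0. ] [-4.2 -1.   6.1] 35.5 30.93
41 [40.   0.1] [-4.7 -0.4  7.9] 34.9 31.18
42 [40.9  0. ] [-5.1 -1.3  8.7] 35.4 31.43
43 [41.7  0. ] [-6.7 -0.2  8.8] 35.3 31.68
44 [42.7  0. ] [-6.3 -0.2  8.2] 35.3 31.93
45 [43.6  0. ] [-6.7 -1.   8.8] 35.2 32.17
46 [44.5  0. ] [-6.1 -0.2  9.9] 35.5 32.42
47 [45.4  0.1] [-7.4 -0.2 10.1] 35.6 32.67
48 [46.3  0. ] [-6.4 -1.1 10.8] 35.4 32.92
49 [47.1  0. ] [-8.3 -0.1  9.6] 35.4 33.17
50 [48.  0.] [-6.8 -1.3 10.3] 35.3 33.42
51 [48.9  0. ] [-8.3 -0.1 10.9] 35.4 33.67
52 [49.8  0. ] [-7.8 -0.6 11.4] 35.3 33.92
53 [50.7  0. ] [-9.1 -0.2 11.6] 35.1 34.17
54 [51.6 -0. ] [-9.2 -0.4 11.5] 35.3 34.42
55 [52.5  0. ] [-9.5  0.2 13.1] 35.4 34.67
56 [53.3  0. ] [-10.4  -0.9  12. ] 35.3 34.92
57 [53.3 -0. ] [-12.2  -0.4  13.8] 35.5 35.17
```

Contact began at 39.3, then a steady rise until the TCP stopped at 53.3. But the thumb plate in the picture suggested a block offset of only about 5 mm, so I'll look for slip before letting go.

Run:
```python
from h import *
import json
S=json.load(open("S.json"))["light"]
for n,u,v,z in(("ejector front",418,337,30),("ejector back",418,360,30),("stop face bottom",400,350,26),("plate back",415,382,40)): print(n,inF(LI,wrist(S,120+u/2,100+v/2,z)))
o=get_obs(); im=get_image("wrist"); cv2.imwrite("pics/w4.png",cv2.resize(im[100:400,120:520,::-1],(800,600),interpolation=cv2.INTER_CUBIC))
json.dump({a:np.array(o[a]).tolist() for a in("tcp_pos","ee_rot")},open("S4.json","w"))
```

```text
ejector front [53.39216279  0.32130929]
ejector back [68.66590791  0.17476911]
stop face bottom [64.24549889 -9.81290592]
plate back [76.76852794 -1.80613553]
```

View pics/w4.png

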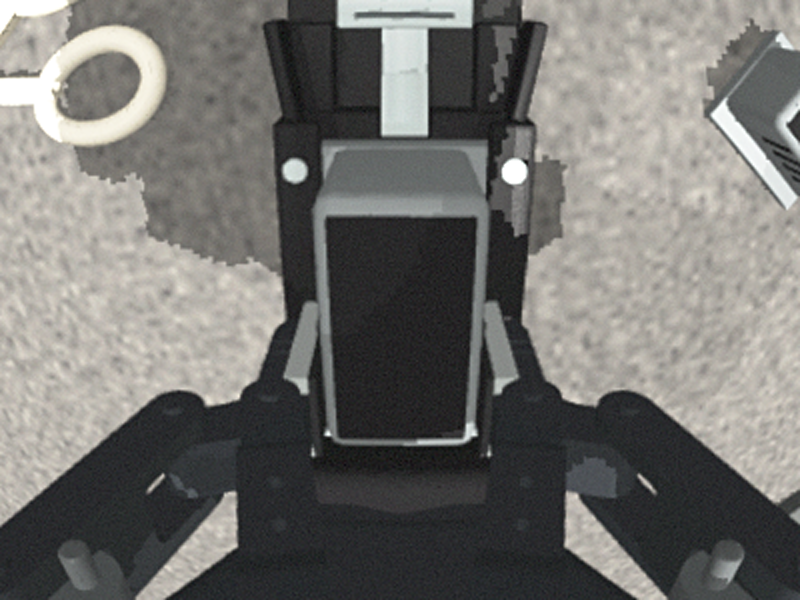

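Run:
```python
from h import *
import json
S=json.load(open("S4.json"))
for n,u,v,z in(("packtop rear",400,215,64),("flange rear",400,141,22),("tooth end up",405,135,18.5),("tooth end down",405,135,14),("plate front edge",405,27,13),("lip edge",300,123,29),("s1",295,171,29),("s2",515,171,29)): print(n,inF(LI,wrist(S,120+u/2,100+v/2,z)))
print(inF(LI,S["tcp_pos"]))
```

```text
packtop rear [10.85439742 -1.03508357]
flange rear [ 5.73529412 -1.03219914]
tooth end up [4.91864704 0.27643162]
tooth end down [5.89952123 0.31478307]
plate front edge [-23.06457844   0.25943154]
lip edge [ -0.5262644  -25.56628379]
s1 [ 11.7139913  -27.35551523]
s2 [11.66570694 27.86037385]
[ 5.33393912e+01 -1.51113474e-03]
```

The pack was simply gripped about 13.6 mm behind the TCP, with the same pixels in the air and now. Ejector contact (39.3) and stop (53.3) therefore match the block offset of about 5.7 mm seen in the picture. I'll back off gently to check that the tooth holds it.

Run:
```python
from h import *
fa=np.load("fa.npy")
for x in (56,55,54,53,52,51,50,49.5,49,48.5,48):
    move_l(W(LI,x,0,34.6),speed=20); o=get_obs(); f=fF(LI,o["wrist_force"]-fa)
    print(x,np.round(inF(LI,o["tcp_pos"]),1),np.round(f,1),round(o["t"],2))
    if f[0]>4: break
```

```text
56 [53.3  0. ] [-9.  -0.6 12.5] 35.48
55 [53.3  0. ] [-7.8 -0.2  9.4] 35.73
54 [52.9  0. ] [-5.7 -1.6  9.7] 35.98
53 [52.3  0. ] [-5.6 -0.4  9. ] 36.23
52 [51.6  0. ] [-5.3 -0.1  8.1] 36.48
51 [51.3  0. ] [-3.  -0.2  6.1] 36.73
50 [51.1 -0. ] [-0.2  0.2  3.8] 36.98
49.5 [51. -0.] [3.3 1.7 1.2] 37.23
49 [50.8 -0. ] [5.1 0.5 0.8] 37.48
```

The tooth holds at exactly 2 mm short of the stop, so I can let go and check.

Run:
```python
from h import *
move_l(W(LI,50.3,0,34.6),speed=20); grip(62); move_l(W(LI,50.3,0,130),speed=120); goto(W(LI,-20,0,160),[180,0,79.35]); wait(.2)
o=get_obs(); im=get_image("wrist"); cv2.imwrite("pics/w5.png",cv2.resize(im[100:400,120:520,::-1],(800,600),interpolation=cv2.INTER_CUBIC)); print(o["t"],o["wrist_force"])
```

```text
39.65 [-0.27467564  0.00723516 -0.36021927]
```

View pics/w5.png

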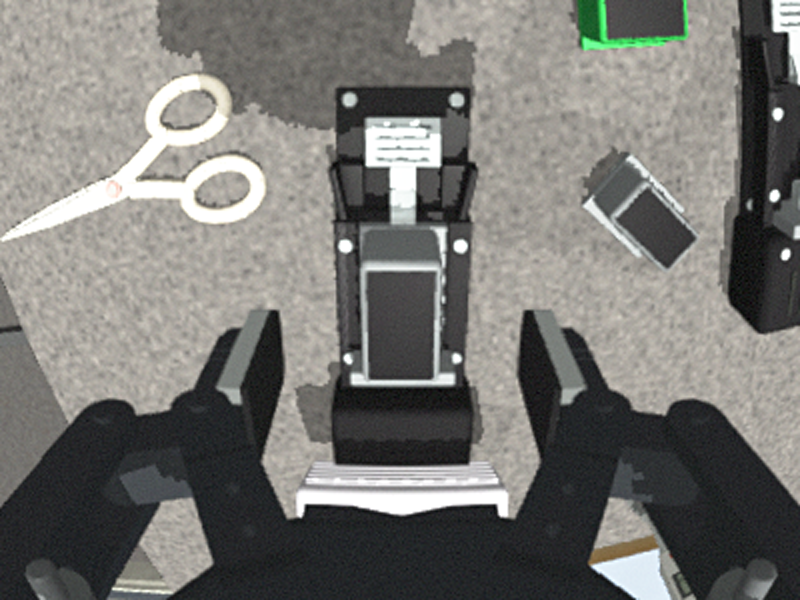

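The pack lies level and straight in the light's rail, with its rear edge right behind the tooth at about (402,222). The gripper is clear of everything and the scissors look undisturbed.

```bash
python3 -c "
from station import *
sign_off()"
```

```text
the job is handed in; nothing more can be done
```

The charged pack is in the work light, home behind its catch. I handed the job in shortly after 39.65 s on the robot's clock. `sign_off` reports no verdict.

**What I did:** I pressed the charger's catch until it bottomed at about 7 N, and the pack sprang out. I gripped it, slid it out and lifted it across. I then slid it onto the light's rail until it met the hard stop, with a peak push of about 12 N, and let go.

**Last checks:**
- **Tug test:** backing off, the tooth caught the pack about 2 mm short of the stop and held against a pull of about 5 N.
- **Final picture:** the pack lies straight and flat in the rail with the tooth behind it, and the gripper is clear. The scissors look undisturbed. The gauge and dropper were not in full view, but the arm met no unexpected force.

**One disagreement:** the feel put the stop 14 mm deeper than the picture suggested. The pack turned out to sit about 13.6 mm behind the gripper's centre. With that allowed for, both agree on the pack's origin at light x ≈ 38 mm. Close-range measurements of the pack's rear edge still scattered by about 2 to 3 mm.

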